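Reload the toaster and hold its lever down

ROBOT

A 6-joint arm with a two-finger parallel gripper is mounted at the origin on a cart in front of the work surface, level with it; the furniture and walls round the work are solid. World frame = base frame: x ahead of the robot, y to its left, z up, the work surface at z = 0. Lengths are in m, angles in rad, forces in N, time in s.
With the tool pointing down it reaches from about 0.35 to 0.775 m from the base axis. Payload 5.5 kg.
Tool frame: the origin (TCP) lies at the very end of the fingers, on their centre line; the grasp point (between the pads) lies env.pinch_z behind it (env.pinch_z is the distance from the TCP to the grasp point, in m); z points along the fingers, y is the line along which they close (so a half turn about z gives the same grasp; the last joint's range is limited). The gripper opens to 85 mm and grips with 20 to 120 N. Pads are 22 mm wide; open, the fingers measure 114 mm over their backs; the gripper's body (76 mm by 85 mm) begins 54 mm behind the grasp point. The pads swing forward as they close: fully open they stand 13 mm farther back than shut.
Start: joints at [-1.326, 0.313, 0.046, 1.304, 0, 1.431], TCP at [0.216, -0.533, 0.231] pointing down, gripper open.
Joint ranges: [-2.76, 2.76], [-0.86, 1.69], [-1.03, 1.26], [-2.2, 2.34], [-1.47, 1.5], [-3.14, 3.14]. Speed limits (rad/s): [2.57, 2.57, 3.14, 3.14, 3.14, 3.14].

INTERFACE

Orientations are given as a unit quaternion [w, x, y, z].
In Python, from workcell import env, eyes gives the robot as it stands.
- The arm moves only by the shell command python3 -m jog 'ROWS' [FORCE]. ROWS is JSON, one flat list of numbers, 7 for each row, row after row: the shift along the world's x, y, z as a fraction of full scale, then the turn, a rotation vector about the world's x, y, z as a fraction of full scale, then the opening, from -1 (shut) to 1 (fully open), so that 0 is half open. A call has 1 to 12 rows; each row is the pose to reach, as a shift and turn from the pose commanded when the call began, turning the shorter way round; what a row does not reach only later rows make up. Full scale, the value 1, is 20 cm for a shift and pi rad for a turn. A row lasts 1/12 s, in which the tool goes at most 41.7 mm and 7.16 degrees, less where a joint would pass 70% of its speed; a pose out of reach is approached as far as the arm can. A call with a number of a shift or a turn outside -1 to 1 is refused whole. A call with a gripper value outside its range is refused whole. The fingers move at their own pace and stop on an object; FORCE is the grip in N (left out, the last holds). Time passes only in rows, so rows that repeat a pose let the fingers close. It gives the time, the measured TCP pose, the force, the opening and the grip force at its end, in the units of the state.
- env.get_state(): the state, without advancing time (a new reading comes with each control period).
- eyes.read_camera(name): name is "scene" or "top" or "wrist"; returns (picture, depth): 480x640x3 uint8, red, green, blue; 480x640 float32, m along the optical axis (not along the pixel's ray), 0 where there is no reading.
- eyes.calibration(name): a dict with "fx", "fy", "cx", "cy" (pixels), "R" (3x3) and "t" (3): a world point X has camera coordinates R X + t; the wrist camera has in their place "tool_from_camera" (4x4, takes a point from camera to tool coordinates, whose origin is the TCP and whose axes are the flange's). Camera axes: x right, y down, z forward; pixel columns grow to the right and rows downward; lengths in m; the calibration is good to about 2 mm. The wrist camera is an equidistant fisheye: a pixel r from the principal point sees the ray r / f radians off the axis. A picture is of the moment at which its call begins: read the wrist's pose just before it. calibration takes no time and is no camera call.
- env.hand_in(): hands the job in; it is judged then, once.
The state is a dict: "clock": time; "joint_pos": joint angles; "qvel": joint speeds; "tau": joint torques, N m; "tcp_pos": TCP position; "orientation": TCP orientation; "wrist_force": force on the tool from outside, world axes, zero at the start; "ft_torque": the same for the moment, N m; "finger_gap": finger opening in m; "grip_force": force on a finger pad.
Only numpy, scipy, OpenCV 4.12 (cv2) and the standard library are available. Lean on these libraries where they do the work, as an engineer would, in place of code of your own. Each camera call takes 0.05 s, during which the arm holds its last target. There are 200 camera calls.

TASK

The two slices of toast in the wire rack have gone cold: lower one into each slot of the toaster, without dropping them, and let go so that they stand on the carriage. Then push the toaster's lever all the way down, without forcing it, and keep it held there - the toaster is not plugged in yet, so its catch will not hold by itself and the slices would pop up again; the program finishes while still holding the lever down. Leave the salt shaker, the orange mug and the red and white packet where they are.

Things in the scene. Friction and masses are not known exactly. Their poses are not given: they have to be found in the camera images.
- toaster: silver-grey two-slot toaster, fixed, 250 long (its x) x 184 wide (y) x 165 high; origin: centre of its underside. Its x axis runs along the slots from the lever end (-x end, facing the robot, turned up to 0.25 rad) to the back; z up. Slots at y = +34 and -34. In each a carriage bar carries the slice: bar top 110 above the worktop with the lever up, 65 with it down. A wound lead lies up to 50 behind it.
- slot_left (a point): centre of the mouth of the slot at toaster y = +34, in the toaster's top, 165 above the worktop; axes as the toaster's. The mouth is 132 long (x) x 32 wide (y); over the first 30 of depth, guides narrow it to 24 in width. With the lever up the bar lies 55 below the mouth, so a slice standing on it sticks out 50.
- slot_right (a point): the same for the slot at toaster y = -34
- toaster_lever (a joint): the toaster's lever; slides straight down and carries both carriage bars along: 0 = up (at rest), 0.045 m = all the way down at its stop. A spring lifts it: 3 to 4 N starts it down, 7 to 9 N keeps it at the bottom (less with slices in). It does not latch and rises when let go.
- lever_pad (a point): centre of the upper face of the lever's black finger pad (bright steel plate on top), the point to press; moves with the lever. The pad is 32 (toaster x) x 46 (toaster y) x 13 thick and juts out from the toaster's lever end, its centre at toaster x = -153 (28 outside the end face); this face is 160 above the worktop with the lever up, 115 with it down.
- toast_rack: loose wire toast rack, 92 (x) x 146 (y) x 52 high, 0.45 kg; origin: centre of its foot on the worktop. Five wire hoops 52 high, 23 apart along its y, make four bays 19 wide; one slice stands in each outermost bay (y = +34.5 and -34.5) on wires 12 above the worktop. Low end loops rise to 32.
- slice_a_mid (a point): centre (half-way up) of a slice of crisp, stiff toast, 45 g: 100 wide (its x), 16 thick (its y), 105 high (its z, domed top). It stands upright on its lower edge in the rack bay at rack y = +34.5, its broad faces looking along the rack's y; its upper 65 stand clear above the hoops.
- slice_b_mid (a point): centre (half-way up) of the second, like slice of toast, in the rack bay at rack y = -34.5.
- salt_shaker: loose salt shaker, 44 across, 90 high, origin under its centre; to be left alone
- mug: loose orange mug, 101 high, 81 across and 120 over the handle, origin on its underside; to be left alone
- packet: loose red and white packet lying flat, 56 x 124 x 22, origin under its centre; to be left alone

How it is judged:
By the outcome, as a careful person would: the job done as asked, in the order asked, and still so for the second after the job is handed in, while the arm keeps its last pose, push and grip.
It also fails if it takes over 58 s, if anything falls off the work surface, if the arm or the gripper's body presses on something with over 40 N, if the wrist force passes 120 N, or if a joint passes its speed limit or range.

## Working session

There is one attempt and no reset: what is moved stays moved. The work goes in short steps, Python scripts to look and compute and a shell command to move; the robot and the scene stay as the last step left them, time stands still between calls to the robot, and variables do not carry over. Pictures are saved under pics/ and viewed, at most 10 in all, crops included, and the job is handed in when it is done.

```bash
mkdir -p pics; ls; cat > h.py <<'E'
import numpy as np, cv2
from workcell import env, eyes
from scipy.spatial.transform import Rotation as Ro
def pts(name, d):
    c=eyes.calibration(name); v,u=np.mgrid[0:480,0:640]
    P=np.stack([(u-c['cx'])/c['fx']*d,(v-c['cy'])/c['fy']*d,d],-1)
    return (P-np.array(c['t']))@np.array(c['R'])
E
python3 - <<'E'
from h import *
s=env.get_state(); print({k:np.round(v,3) for k,v in s.items()}, env.pinch_z)
for n in ("scene","top"):
    p,d=eyes.read_camera(n); np.save(f'{n}.npy',d); cv2.imwrite(f'pics/{n}.png',p[:,:,::-1])
    c=eyes.calibration(n); print(n,-np.array(c['R']).T@c['t'],c['fx'],(d==0).mean())
E
```

```text
pics
{'clock': np.float64(0.0), 'joint_pos': array([-1.326,  0.314,  0.045,  1.304,  0.   ,  1.431]), 'qvel': array([ 0.001,  0.001,  0.001,  0.003,  0.   , -0.002]), 'tau': array([-0.0000e+00, -4.8063e+01,  2.9853e+01,  1.9000e-02,  0.0000e+00,
        0.0000e+00]), 'tcp_pos': array([ 0.216, -0.532,  0.23 ]), 'orientation': array([-0.001,  0.982,  0.191, -0.   ]), 'wrist_force': array([ 0.253,  0.145, -0.204]), 'ft_torque': array([-0.012, -0.02 ,  0.015]), 'grip_force': np.float64(0.0), 'finger_gap': np.float64(0.086)} 0.0187
scene [ 0.70091214 -0.86568073  0.62568326] 498.3207513383135 0.0040234375
top [ 0.37311428 -0.06608729  1.10263157] 524.3191533534733 0.003929036458333333
```

View pics/top.png

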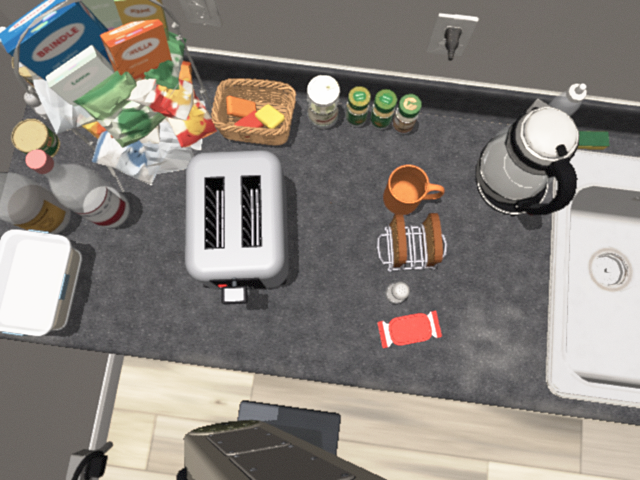

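View pics/scene.png

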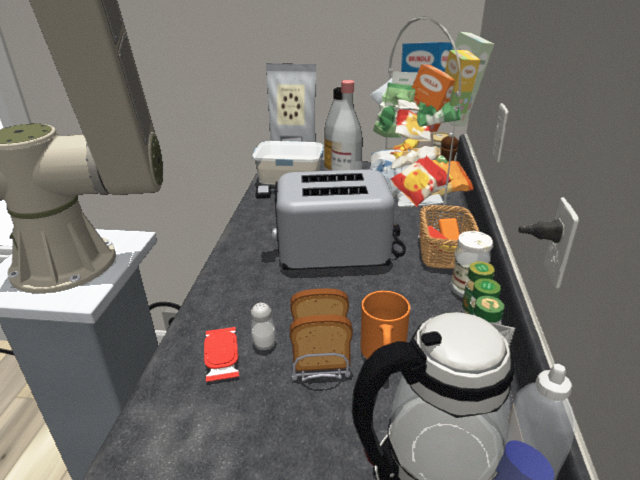

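The top view shows the toaster centred near px (235,215), with its slots at columns 214 and 251 and the lever pad at (234,293). The rack is at about (412,243) with slices at about (400,240) and (433,238). The mug is just beyond the slices at (408,188), the salt shaker at (398,292) and the packet at (410,329).

```bash
cat > m.py <<'E'
from h import *
p=cv2.imread('pics/top.png'); d=np.load('top.npy'); W=pts('top',d)
hsv=cv2.cvtColor(p,cv2.COLOR_BGR2HSV)
def rect(m,name,z=None):
    c=eyes.calibration('top')
    cs=[k for k in cv2.findContours(m.astype('uint8'),0,2)[0] if cv2.contourArea(k)>60]
    for k in cs:
        mm=np.zeros(m.shape,'uint8'); cv2.drawContours(mm,[k],-1,1,-1); mm=(mm>0)&m&(d>0)
        zz=np.percentile(W[mm][:,2],[5,50,95]) if z is None else [z]*3
        Z=zz[1]
        q=k[:,0].astype(float); ray=np.stack([(q[:,0]-c['cx'])/c['fx'],(q[:,1]-c['cy'])/c['fy'],np.ones(len(q))],-1)@np.array(c['R'])
        o=-np.array(c['R']).T@c['t']; X=o+ray*((Z-o[2])/ray[:,2])[:,None]
        r=cv2.minAreaRect((X[:,:2]*1000).astype('float32'))
        print(name,q.mean(0).round(),'z',np.round(zz,3),'c',np.round(r[0],1),'size',np.round(r[1],1),'ang',round(r[2],1))
R=np.zeros(d.shape,bool); 
def win(x0,x1,y0,y1):
    m=R.copy(); m[y0:y1,x0:x1]=1; return m
z=W[:,:,2]
b=(hsv[:,:,0]<16)&(hsv[:,:,1]>90)
sl=win(385,450,207,285)
rect(sl&b&(z>.085),'slice')
rect(sl&b&(z>.108),'slicetop')
for m,n in ((win(180,295,140,285)&(z>.160)&(z<.18),'toastertop'),(win(195,235,170,260)&(p.max(2)<70),'slotL'),(win(235,270,170,260)&(p.max(2)<70),'slotR')):
    rect(m,n,.165)
rect(win(215,260,282,310)&(z>.12),'pad')
rect(win(215,260,285,310)&(p.min(2)>190),'padplate',.16)
rect(win(380,450,158,220)&(hsv[:,:,0]<16)&(hsv[:,:,1]>150)&(z>.09),'mug')
rect(win(380,415,275,310)&(z>.03),'salt')
rect(win(370,450,305,350)&(z>.012),'packet')
rect(win(450,600,70,230)&(z>.05),'kettle')
rect(win(205,300,70,150)&(z>.02),'basket')
E
python3 m.py
```

```text
slice [398. 239.] z [0.093 0.114 0.119] c [ 603.4 -196.9] size [97.4 21.1] ang 10.7
slice [433. 238.] z [0.093 0.114 0.119] c [ 614.6 -264.2] size [97.3 23.2] ang 10.2
slicetop [436. 239.] z [0.109 0.115 0.119] c [ 616.3 -266.2] size [85.2 17.6] ang 10.4
slicetop [400. 236.] z [0.11  0.116 0.12 ] c [ 606.2 -198. ] size [86.9 17.3] ang 10.7
toastertop [236. 219.] z [0.165 0.165 0.165] c [599.3 120.3] size [238.9 173.2] ang 9.5
slotL [212. 215.] z [0.165 0.165 0.165] c [595.7 155.7] size [133.7  33.7] ang 9.8
slotR [250. 214.] z [0.165 0.165 0.165] c [607.3  88.1] size [133.9  33.4] ang 9.4
pad [231. 289.] z [0.129 0.16  0.164] c [453.6  90. ] size [39.5 79.3] ang 7.6
padplate [238. 295.] z [0.16 0.16 0.16] c [450.8  94.5] size [21.6 32.2] ang 9.7
mug [414. 183.] z [0.091 0.098 0.104] c [ 723.7 -209.3] size [79.9 97.7] ang 37.0
salt [397. 292.] z [0.035 0.081 0.091] c [ 504.2 -205.8] size [39.4 47.7] ang 51.5
packet [411. 329.] z [0.016 0.021 0.025] c [ 440.2 -247.5] size [58.4 99.6] ang 23.1
kettle [524. 150.] z [0.064 0.155 0.244] c [ 819.6 -421.3] size [297.6 300.6] ang 7.7
basket [239. 113.] z [0.025 0.054 0.086] c [868.1 143.7] size [166.1 206.5] ang 7.7
```

```bash
python3 -m jog '[0.5,0.43,0,0,0,-0.0667,0.2, 0.97,0.83,0,0,0,-0.0667,0.2, 0.97,0.83,0,0,0,-0.0667,0.2, 0.97,0.83,0,0,0,-0.0667,0.2, 0.97,0.83,0,0,0,-0.0667,0.2, 0.97,0.83,0,0,0,-0.0667,0.2, 0.97,0.83,0,0,0,-0.0667,0.2, 0.97,0.83,0,0,0,-0.0667,0.2]' 25
python3 -m jog '[0.97,0.84,0,0,0,0,0.2, 0.97,0.84,0,0,0,0,0.2, 0.97,0.84,0,0,0,0,0.2, 0.97,0.84,0,0,0,0,0.2, 0.97,0.84,0,0,0,0,0.2, 0.97,0.84,0,0,0,0,0.2, 0.97,0.84,0,0,0,0,0.2, 0.97,0.84,0,0,0,0,0.2, 0.97,0.84,0,0,0,0,0.2]'
python3 - <<'E'
from h import *
s=env.get_state(); print(s['tcp_pos'],s['orientation'],s['finger_gap'],s['joint_pos'])
p,d=eyes.read_camera('wrist'); np.save('w1.npy',d); cv2.imwrite('pics/w1.png',p[:,:,::-1]); print(eyes.calibration('wrist'))
E
```

```text
clock: 0.77
tcp_pos: [0.4116, -0.3647, 0.231]
orientation: [-0.0, 0.996, 0.09, -0.0]
wrist_force: [-0.7, -0.2, 0.3]
finger_gap: 0.0511
grip_force: 0.0
clock: 1.52
tcp_pos: [0.6031, -0.2001, 0.2306]
orientation: [0.0, 0.996, 0.087, -0.001]
wrist_force: [-0.0, -0.3, 1.0]
finger_gap: 0.0514
grip_force: 0.0
[ 0.60307647 -0.20006789  0.23058232] [ 5.79082014e-05  9.96180174e-01  8.73172248e-02 -8.71952156e-04] 0.051372354319477335 [-4.46091671e-01  4.36037537e-01  2.23810581e-01  1.36001201e+00
 -9.86613348e-04  2.52064450e+00]
{'fx': 371.64829954431775, 'fy': 371.64829954431775, 'cx': 318.1831186280037, 'cy': 240.54769921964296, 'tool_from_camera': array([[-1.14023333e-03, -9.53341684e-01, -3.01891261e-01,
         7.62270068e-02],
       [ 9.99999200e-01, -1.25246202e-03,  1.78182824e-04,
         1.21343672e-03],
       [-5.47976452e-04, -3.01890816e-01,  9.53342349e-01,
        -1.42254847e-01],
       [ 0.00000000e+00,  0.00000000e+00,  0.00000000e+00,
         1.00000000e+00]])}
```

View pics/w1.png

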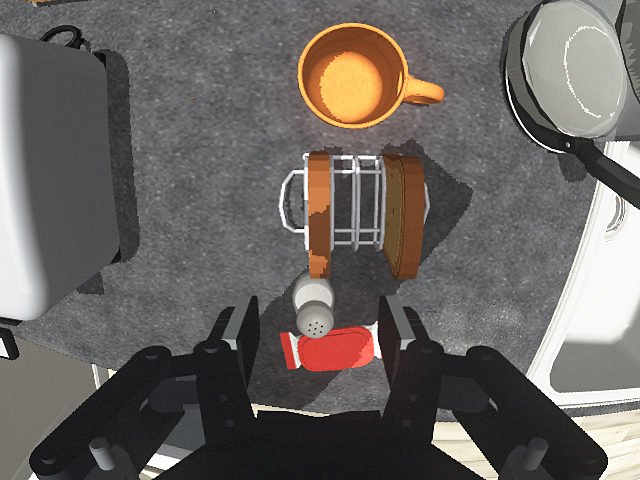

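The wrist view shows slice a as a vertical strip at columns 308–331, rows 150–278, nearly centred between the fingers. Slice b is at columns 385–425 and the salt shaker at (315,318) in front of slice a. I'll measure slice a's top edge from here.

```bash
cat >> h.py <<'E'
def wpts(d,pos,q):
    c=eyes.calibration('wrist'); v,u=np.mgrid[0:480,0:640]
    a=(u-c['cx'])/c['fx']; b=(v-c['cy'])/c['fy']; r=np.hypot(a,b)+1e-9; t=np.tan(r)
    P=np.stack([a/r*t*d,b/r*t*d,d],-1); T=np.array(c['tool_from_camera'])
    P=P@T[:3,:3].T+T[:3,3]
    return P@Ro.from_quat([q[1],q[2],q[3],q[0]]).as_matrix().T+pos
E
python3 - <<'E'
from h import *
s=env.get_state(); W=wpts(np.load('w1.npy'),s['tcp_pos'],s['orientation'])
hsv=cv2.cvtColor(cv2.imread('pics/w1.png'),cv2.COLOR_BGR2HSV)
b=(hsv[:,:,0]<18)&(hsv[:,:,1]>90)
for n,x0,x1 in (('a',295,345),('b',375,435)):
    m=np.zeros(b.shape,bool); m[145:285,x0:x1]=1; m&=b&(W[:,:,2]>.08)
    X=W[m]; print(n,'zmax',np.percentile(X[:,2],98))
    for lo in (.085,.108):
        r=cv2.minAreaRect((X[X[:,2]>lo][:,:2]*1000).astype('float32')); print(np.round(r[0],1),np.round(r[1],1),round(r[2],1))
E
```

```text
a zmax 0.1176916159447363
[ 619.5 -199.3] [119.2  15.2] 10.3
[ 623.  -198.7] [112.1  15.2] 10.3
b zmax 0.11780195465357446
[ 640.1 -253.9] [139.6  57.8] 37.3
[ 641.8 -251.5] [135.7  52. ] 39.0
```

```bash
python3 -m jog '[0.01,0,-0.1,0,0,0,0.2, 0.01,0,-0.25,0,0,0,0.2, 0.01,0,-0.4,0,0,0,0.2, 0.01,0,-0.52,0,0,0,0.2, 0.01,0,-0.62,0,0,0,0.2, 0.01,0,-0.7,0,0,0,0.2, 0.01,0,-0.75,0,0,0,0.2, 0.01,0,-0.78,0,0,0,0.2, 0.01,0,-0.78,0,0,0,-0.1, 0.01,0,-0.78,0,0,0,-0.3, 0.01,0,-0.78,0,0,0,-0.4, 0.01,0,-0.78,0,0,0,-0.5]' 25
python3 -m jog '[0,0,0,0,0,0,-0.6, 0,0,0,0,0,0,-0.7, 0,0,0,0,0,0,-0.9, 0,0,0,0,0,0,-1, 0,0,0,0,0,0,-1, 0,0,0,0,0,0,-1]' 25
```

```text
clock: 2.57
tcp_pos: [0.6066, -0.1995, 0.0767]
orientation: [0.001, 0.996, 0.087, 0.001]
wrist_force: [0.2, 0.4, -0.3]
finger_gap: 0.0212
grip_force: 0.0
clock: 3.07
tcp_pos: [0.6065, -0.199, 0.0763]
orientation: [0.0, 0.996, 0.088, 0.001]
wrist_force: [-0.7, 0.7, 5.0]
finger_gap: 0.0157
grip_force: 27.0
```

```bash
python3 -m jog '[0,0,0.05,0,0,0,-1, 0,0,0.12,0,0,0,-1, 0,0,0.22,0,0,0,-1, 0,0,0.34,0,0,0,-1, 0,0,0.46,0,0,0,-1, 0,0,0.6,0,0,0,-1, 0,0,0.72,0,0,0,-1, 0,0,0.82,0,0,0,-1, 0,0,0.9,0,0,0,-1, 0,0,0.95,0,0,0,-1, 0,0,0.95,0,0,0,-1, 0,0,0.95,0,0,0,-1]'
python3 - <<'E'
from h import *
s=env.get_state(); print(s['tcp_pos'],s['orientation'])
p,d=eyes.read_camera('scene');q,e=eyes.read_camera('top'); np.save('t2.npy',e); cv2.imwrite('pics/t2.png',q[:,:,::-1]); cv2.imwrite('pics/s2.png',p[:,:,::-1])
E
```

```text
clock: 4.07
tcp_pos: [0.6059, -0.199, 0.2652]
orientation: [0.0, 0.996, 0.088, 0.0]
wrist_force: [-0.4, -0.7, -1.3]
finger_gap: 0.0153
grip_force: 26.2
[ 0.6058931  -0.19904762  0.26519864] [1.21211245e-04 9.96163060e-01 8.75165223e-02 4.72407088e-05]
```

View pics/s2.png

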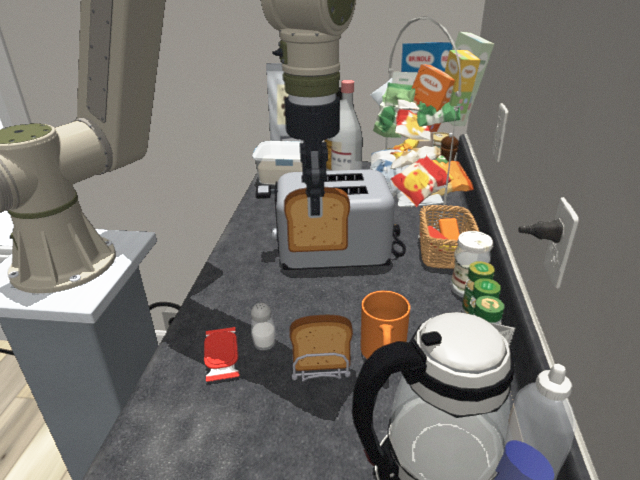

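The slice is held upright and square at px (318,220), and slice b is still in the rack at (321,347). Next I carry it over the left slot.

```bash
python3 -m jog '[0,0.1,0,0,0,0,-1, -0.01,0.25,0,0,0,0,-1, -0.02,0.42,0,0,0,0,-1, -0.02,0.6,0,0,0,0,-1, -0.02,0.8,0,0,0,0,-1, -0.02,1,0,0,0,0,-1, -0.02,1,0,0,0,0,-1]'
python3 -m jog '[-0.01,0.18,0,0,0,0,-1, -0.03,0.36,0,0,0,0,-1, -0.03,0.52,0,0,0,0,-1, -0.03,0.65,0,0,0,0,-1, -0.03,0.73,0,0,0,0,-1, -0.03,0.77,0,0,0,0,-1, -0.03,0.77,0,0,0,0,-1, -0.03,0.77,0,0,0,0,-1, -0.03,0.77,0,0,0,0,-1]'
python3 - <<'E'
from h import *
s=env.get_state(); print(s['tcp_pos'],s['orientation'])
p,d=eyes.read_camera('wrist'); np.save('w3.npy',d); cv2.imwrite('pics/w3.png',p[:,:,::-1])
E
```

```text
clock: 4.75
tcp_pos: [0.6004, 0.0078, 0.264]
orientation: [-0.002, 0.996, 0.091, -0.001]
wrist_force: [-0.4, -0.0, 0.1]
finger_gap: 0.0154
grip_force: 26.1
clock: 5.5
tcp_pos: [0.5958, 0.1538, 0.2648]
orientation: [0.0, 0.996, 0.087, -0.0]
wrist_force: [0.4, -0.0, -1.0]
finger_gap: 0.0159
grip_force: 26.1
[0.59582009 0.1538346  0.2648013 ] [ 2.86658446e-04  9.96210101e-01  8.69777902e-02 -4.66283297e-04]
```

View pics/w3.png

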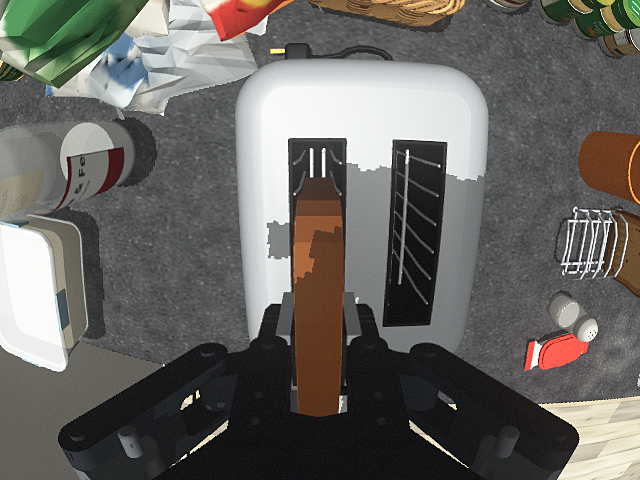

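The wrist view shows the slice (columns 295–344) in line with the left slot, whose far edge spans columns 289–347 at row 139. The right slot has corners at about (393,141), (447,143), (435,325) and (383,327). I'll cast these onto the mouth plane at z=0.165 and also check the slice's lower edge.

```bash
cat >> h.py <<'E'
def wray(px,z,pos,q):
    c=eyes.calibration('wrist'); px=np.array(px,float); a=(px-[c['cx'],c['cy']])/c['fx']; r=np.linalg.norm(a,axis=1,keepdims=True)
    v=np.hstack([a/r*np.sin(r),np.cos(r)]); T=np.array(c['tool_from_camera']); M=Ro.from_quat([q[1],q[2],q[3],q[0]]).as_matrix()
    o=M@T[:3,3]+pos; D=v@(M@T[:3,:3]).T
    return o+D*((z-o[2])/D[:,2])[:,None]
E
python3 - <<'E'
from h import *
s=env.get_state(); pos,q=s['tcp_pos'],s['orientation']
L=wray([(289,139),(347,139),(289,190),(347,185)],.165,pos,q); R=wray([(393,141),(447,143),(435,325),(383,327)],.165,pos,q)
print((L*1000).round(1)); print((R*1000).round(1)); print('R centre',(R.mean(0)*1000).round(1))
W=wpts(np.load('w3.npy'),pos,q); print((W[187,300:342:6]*1000).round(0)); print((W[205,300:342:6]*1000).round(0))
# in toaster axes relative to TCP
t=np.deg2rad(9.7); ex=np.array([np.cos(t),np.sin(t)]); ey=np.array([-np.sin(t),np.cos(t)])
for n,A in (('L',L),('R',R)): print(n,((A[:,:2]-pos[:2])@np.array([ex,ey]).T*1000).round(1))
E
```

```text
[[660.1 182.6 165. ]
 [666.5 145.8 165. ]
 [626.8 177.3 165. ]
 [636.6 140.2 165. ]]
[[671.1 115.9 165. ]
 [678.   78.9 165. ]
 [543.1  50.7 165. ]
 [536.   91.8 165. ]]
R centre [607.1  84.3 165. ]
[[625. 171. 136.]
 [643. 166. 240.]
 [644. 164. 241.]
 [644. 161. 240.]
 [645. 158. 240.]
 [645. 156. 240.]
 [630. 145. 140.]]
[[645. 167. 288.]
 [645. 165. 287.]
 [646. 163. 287.]
 [646. 161. 287.]
 [646. 159. 288.]
 [647. 157. 288.]
 [647. 155. 286.]]
L [[ 68.1  17.8]
 [ 68.3 -19.7]
 [ 34.4  18.1]
 [ 37.9 -20.2]]
R [[ 67.8 -49.9]
 [ 68.4 -87.5]
 [-69.4 -92.6]
 [-69.5 -50.9]]
```

```bash
python3 -m jog '[0,0,-0.06,0,0,0,-1, 0,0,-0.12,0,0,0,-1, 0,0,-0.16,0,0,0,-1, 0,0,-0.2,0,0,0,-1, 0,0,-0.24,0,0,0,-1, 0,0,-0.28,0,0,0,-1, 0,0,-0.28,0,0,0,-1]'
python3 -m jog '[0,0,-0.03,0,0,0,-1, 0,0,-0.06,0,0,0,-1, 0,0,-0.09,0,0,0,-1, 0,0,-0.12,0,0,0,-1, 0,0,-0.15,0,0,0,-1, 0,0,-0.15,0,0,0,-1, 0,0,-0.15,0,0,0,-1]'
```

```text
clock: 6.13
tcp_pos: [0.595, 0.1547, 0.2074]
orientation: [0.0, 0.996, 0.087, -0.001]
wrist_force: [0.1, -0.0, -1.2]
finger_gap: 0.0156
grip_force: 26.1
clock: 6.72
tcp_pos: [0.5955, 0.155, 0.1788]
orientation: [0.0, 0.996, 0.088, -0.001]
wrist_force: [-0.7, -0.3, 0.2]
finger_gap: 0.0158
grip_force: 26.1
```

```bash
python3 -m jog '[0,0,-0.01,0,0,0,-1, 0,0,-0.02,0,0,0,-1, 0,0,-0.02,0,0,0,-1, 0,0,-0.02,0,0,0,-1]'
python3 -m jog '[0,0,-0.01,0,0,0,-1, 0,0,-0.01,0,0,0,-1, 0,0,-0.01,0,0,0,-1]'
```

```text
clock: 7.05
tcp_pos: [0.5958, 0.155, 0.1754]
orientation: [0.0, 0.996, 0.088, 0.0]
wrist_force: [-0.9, -0.8, 0.2]
finger_gap: 0.0159
grip_force: 26.1
clock: 7.3
tcp_pos: [0.5961, 0.155, 0.174]
orientation: [0.0, 0.996, 0.088, 0.001]
wrist_force: [-0.7, 0.2, 4.1]
finger_gap: 0.0159
grip_force: 26.7
```

Contact shows 4 N at the expected height, so the slice is standing on the bar. Release and rise.

```bash
python3 -m jog '[0,0,0,0,0,0,-0.55, 0,0,0,0,0,0,-0.4, 0,0,0,0,0,0,-0.2, 0,0,0,0,0,0,0, 0,0,0.02,0,0,0,0.1, 0,0,0.08,0,0,0,0.1, 0,0,0.18,0,0,0,0.1, 0,0,0.3,0,0,0,0.1, 0,0,0.4,0,0,0,0.1, 0,0,0.48,0,0,0,0.2, 0,0,0.48,0,0,0,0.2]'
python3 - <<'E'
from h import *
s=env.get_state(); print(s['tcp_pos'])
p,d=eyes.read_camera('scene'); cv2.imwrite('pics/s4.png',cv2.resize(p[120:400,180:480,::-1],None,fx=2,fy=2))
E
```

```text
clock: 8.22
tcp_pos: [0.5975, 0.1552, 0.2736]
orientation: [-0.0, 0.996, 0.088, 0.003]
wrist_force: [0.8, 0.1, 1.0]
finger_gap: 0.0509
grip_force: 0.0
[0.59746309 0.15521088 0.27363088]
```

View pics/s4.png

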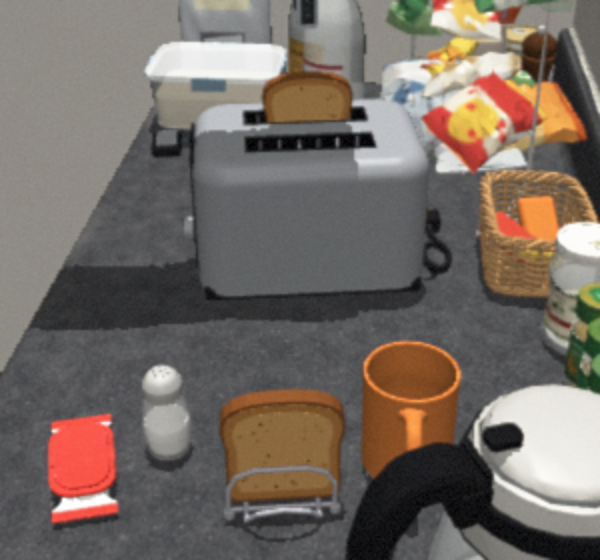

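The first slice stands in the left slot (crop px (307,98)), and slice b is still upright in the rack at (282,445). Now I go back for slice b.

```bash
python3 -m jog '[0,-0.1,0,0,0,0,0.2, 0.02,-0.28,0,0,0,0,0.2, 0.03,-0.48,0,0,0,0,0.2, 0.04,-0.68,0,0,0,0,0.2, 0.05,-0.88,0,0,0,0,0.2, 0.05,-1,0,0,0,0,0.2, 0.05,-1,0,0,0,0,0.2]'
python3 -m jog '[0,-0.2,0,0,0,0,0.2, 0.02,-0.4,0,0,0,0,0.2, 0.03,-0.6,-0.05,0,0,0,0.2, 0.04,-0.8,-0.1,0,0,0,0.2, 0.04,-0.95,-0.15,0,0,0,0.2, 0.04,-1,-0.2,0,0,0,0.2, 0.04,-1,-0.2,0,0,0,0.2, 0.04,-1,-0.2,0,0,0,0.2, 0.04,-1,-0.2,0,0,0,0.2]'
python3 - <<'E'
from h import *
s=env.get_state(); pos,q=s['tcp_pos'],s['orientation']; print(pos,q)
p,d=eyes.read_camera('wrist'); p=p[:,:,::-1]; cv2.imwrite('pics/w5.png',p)
W=wpts(d,pos,q); hsv=cv2.cvtColor(np.ascontiguousarray(p),cv2.COLOR_BGR2HSV)
m=(hsv[:,:,0]<18)&(hsv[:,:,1]>90)&(W[:,:,2]>.1)&(W[:,:,2]<.125)&(W[:,:,0]<.665)&(W[:,:,0]>.55)&(abs(W[:,:,1]+.266)<.03)
X=W[m]; print(m.sum(),np.percentile(X,[2,50,98],axis=0).round(4))
k=np.polyfit(X[:,0],X[:,1],1); print('y at .616',np.polyval(k,.616),np.rad2deg(np.arctan(k[0])), cv2.minAreaRect((X[:,:2]*1000).astype('float32')))
E
```

```text
clock: 8.85
tcp_pos: [0.6054, -0.0499, 0.2674]
orientation: [0.0, 0.996, 0.085, -0.001]
wrist_force: [0.2, 0.5, 0.3]
finger_gap: 0.0513
grip_force: 0.0
clock: 9.6
tcp_pos: [0.6139, -0.2431, 0.2294]
orientation: [-0.0, 0.996, 0.088, -0.0]
wrist_force: [0.3, 1.0, 1.1]
finger_gap: 0.0513
grip_force: 0.0
[ 0.61390032 -0.24314026  0.22942227] [-4.41272475e-04  9.96095115e-01  8.82853210e-02 -1.70278716e-04]
2572 [[ 0.5783 -0.2803  0.1019]
 [ 0.6261 -0.2674  0.1147]
 [ 0.6635 -0.2553  0.1174]]
y at .616 -0.2688622286414923 9.940304975166924 ((620.5277709960938, -268.40716552734375), (92.16999816894531, 16.135175704956055), 10.280806541442871)
```

```bash
python3 -m jog '[0.02,-0.06,0,0,0,0,0.2, 0.02,-0.125,-0.1,0,0,0,0.2, 0.02,-0.125,-0.25,0,0,0,0.2, 0.02,-0.125,-0.4,0,0,0,0.2, 0.02,-0.125,-0.52,0,0,0,0.2, 0.02,-0.125,-0.62,0,0,0,0.2, 0.02,-0.125,-0.7,0,0,0,0.2, 0.02,-0.125,-0.75,0,0,0,0.2, 0.02,-0.125,-0.77,0,0,0,0.2, 0.02,-0.125,-0.77,0,0,0,-0.1, 0.02,-0.125,-0.77,0,0,0,-0.3, 0.02,-0.125,-0.77,0,0,0,-0.4]' 25
python3 -m jog '[0,0,0,0,0,0,-0.5, 0,0,0,0,0,0,-0.6, 0,0,0,0,0,0,-0.7, 0,0,0,0,0,0,-0.9, 0,0,0,0,0,0,-1, 0,0,0,0,0,0,-1, 0,0,0,0,0,0,-1]' 25
python3 -m jog '[0,0,0.05,0,0,0,-1, 0,0,0.12,0,0,0,-1, 0,0,0.22,0,0,0,-1, 0,0,0.34,0,0,0,-1, 0,0,0.46,0,0,0,-1, 0,0,0.6,0,0,0,-1, 0,0,0.72,0,0,0,-1, 0,0,0.82,0,0,0,-1, 0,0,0.9,0,0,0,-1, 0,0,0.95,0,0,0,-1, 0,0,0.95,0,0,0,-1, 0,0,0.95,0,0,0,-1]'
```

```text
clock: 10.65
tcp_pos: [0.6189, -0.2702, 0.0771]
orientation: [0.001, 0.996, 0.088, 0.001]
wrist_force: [1.3, -0.2, 0.6]
finger_gap: 0.0257
grip_force: 0.0
clock: 11.23
tcp_pos: [0.6183, -0.2701, 0.0762]
orientation: [0.0, 0.996, 0.088, 0.001]
wrist_force: [-0.6, 1.8, 5.3]
finger_gap: 0.0155
grip_force: 28.7
clock: 12.23
tcp_pos: [0.618, -0.2703, 0.2657]
orientation: [0.0, 0.996, 0.087, 0.0]
wrist_force: [0.1, 0.6, -0.7]
finger_gap: 0.0157
grip_force: 27.9
```

```bash
python3 -m jog '[0,0.1,0,0,0,0,-1, -0.01,0.25,0,0,0,0,-1, -0.02,0.42,0,0,0,0,-1, -0.02,0.6,0,0,0,0,-1, -0.02,0.8,0,0,0,0,-1, -0.02,1,0,0,0,0,-1, -0.02,1,0,0,0,0,-1]'
python3 -m jog '[-0.01,0.18,0,0,0,0,-1, -0.03,0.36,0,0,0,0,-1, -0.035,0.52,0,0,0,0,-1, -0.035,0.65,0,0,0,0,-1, -0.035,0.74,0,0,0,0,-1, -0.035,0.78,0,0,0,0,-1, -0.035,0.79,0,0,0,0,-1, -0.035,0.79,0,0,0,0,-1, -0.035,0.79,0,0,0,0,-1]'
python3 - <<'E'
from h import *
s=env.get_state(); print(s['tcp_pos'],s['orientation'])
p,d=eyes.read_camera('wrist'); np.save('w6.npy',d); cv2.imwrite('pics/w6.png',p[:,:,::-1])
E
```

```text
clock: 12.82
tcp_pos: [0.6125, -0.0631, 0.2642]
orientation: [-0.002, 0.996, 0.091, -0.001]
wrist_force: [0.5, -0.8, 0.2]
finger_gap: 0.0153
grip_force: 27.9
clock: 13.57
tcp_pos: [0.6068, 0.0869, 0.2648]
orientation: [0.0, 0.996, 0.087, -0.0]
wrist_force: [-0.2, -0.5, 0.1]
finger_gap: 0.0159
grip_force: 27.8
[0.60680016 0.08691793 0.26479141] [ 2.74532283e-04  9.96206011e-01  8.70247487e-02 -4.49811019e-04]
```

View pics/w6.png

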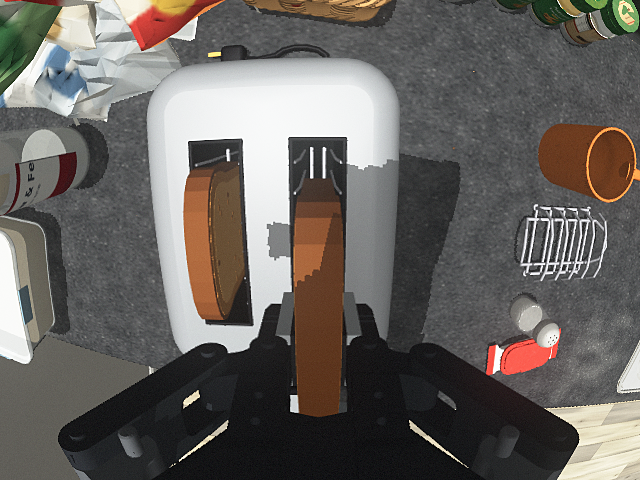

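The alignment matches the first placement: slice columns 295–344 inside slot columns 289–347. The first slice stands well in its slot at (213,243), and the rack, mug, shaker and packet are untouched. Lowering.

```bash
python3 -m jog '[0,0,-0.06,0,0,0,-1, 0,0,-0.12,0,0,0,-1, 0,0,-0.16,0,0,0,-1, 0,0,-0.2,0,0,0,-1, 0,0,-0.24,0,0,0,-1, 0,0,-0.28,0,0,0,-1, 0,0,-0.28,0,0,0,-1]'
python3 -m jog '[0,0,-0.03,0,0,0,-1, 0,0,-0.06,0,0,0,-1, 0,0,-0.09,0,0,0,-1, 0,0,-0.12,0,0,0,-1, 0,0,-0.15,0,0,0,-1, 0,0,-0.16,0,0,0,-1, 0,0,-0.17,0,0,0,-1, 0,0,-0.17,0,0,0,-1]'
python3 -m jog '[0,0,-0.01,0,0,0,-1, 0,0,-0.01,0,0,0,-1, 0,0,-0.01,0,0,0,-1]'
```

```text
clock: 14.2
tcp_pos: [0.606, 0.0877, 0.2074]
orientation: [-0.0, 0.996, 0.087, -0.001]
wrist_force: [-0.2, -0.4, -1.0]
finger_gap: 0.0158
grip_force: 27.8
clock: 14.87
tcp_pos: [0.6066, 0.088, 0.1749]
orientation: [0.0, 0.996, 0.087, -0.0]
wrist_force: [0.6, -0.4, -0.5]
finger_gap: 0.0158
grip_force: 27.8
clock: 15.12
tcp_pos: [0.607, 0.088, 0.1741]
orientation: [0.0, 0.996, 0.088, 0.0]
wrist_force: [-1.3, 0.5, 4.4]
finger_gap: 0.0157
grip_force: 28.5
```

Contact again; release and rise.

```bash
python3 -m jog '[0,0,0,0,0,0,-0.55, 0,0,0,0,0,0,-0.4, 0,0,0,0,0,0,-0.25, 0,0,0,0,0,0,-0.2, 0,0,0.02,0,0,0,-0.2, 0,0,0.08,0,0,0,-0.2, 0,0,0.18,0,0,0,-0.2, 0,0,0.3,0,0,0,-0.2, 0,0,0.4,0,0,0,-0.2, 0,0,0.48,0,0,0,-0.2, 0,0,0.48,0,0,0,-0.2]'
python3 -m jog '[-0.1,0,0,0,0,0,-0.5, -0.25,0.01,0,0,0,0,-0.8, -0.4,0.02,0,0,0,0,-1, -0.55,0.03,0,0,0,0,-1, -0.7,0.04,0,0,0,0,-1, -0.78,0.04,0,0,0,0,-1, -0.78,0.04,0,0,0,0,-1, -0.78,0.04,0,0,0,0,-1]'
python3 - <<'E'
from h import *
s=env.get_state(); pos,q=s['tcp_pos'],s['orientation']; print(pos,q)
p,d=eyes.read_camera('wrist'); np.save('w7.npy',d); cv2.imwrite('pics/w7.png',p[:,:,::-1])
p,d=eyes.read_camera('scene'); cv2.imwrite('pics/s7.png',p[:,:,::-1])
E
```

```text
clock: 16.03
tcp_pos: [0.6085, 0.088, 0.2736]
orientation: [0.0, 0.996, 0.088, 0.003]
wrist_force: [0.1, -0.5, 0.5]
finger_gap: 0.0344
grip_force: 0.0
clock: 16.7
tcp_pos: [0.4505, 0.0961, 0.2693]
orientation: [0.0, 0.996, 0.088, 0.0]
wrist_force: [0.9, -0.6, -0.2]
finger_gap: 0.0002
grip_force: 0.0
[0.45051604 0.09607873 0.26934566] [7.89469870e-05 9.96153264e-01 8.76268485e-02 4.51264911e-04]
```

View pics/w7.png

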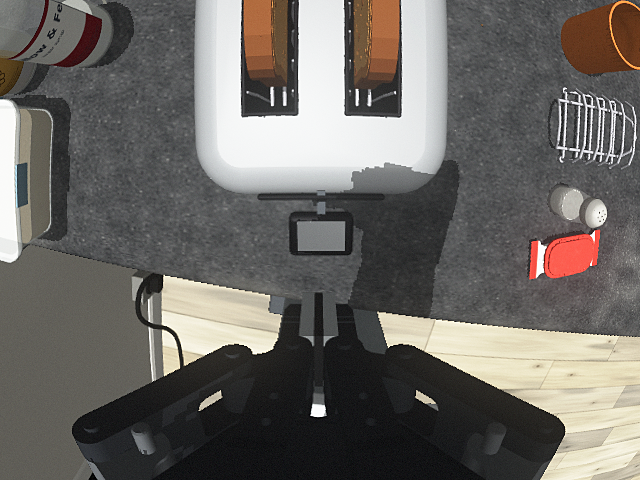

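Both slices stand in their slots at px (267,40) and (378,40), and the lever pad is centred at (321,233). I'll check it against the TCP.

```bash
python3 - <<'E'
from h import *
s=env.get_state(); pos,q=s['tcp_pos'],s['orientation']
X=wray([(289,212),(353,212),(352,255),(290,255),(321,236)],.16,pos,q); print((X*1000).round(1), (X[:4].mean(0)*1000).round(1))
W=wpts(np.load('w7.npy'),pos,q); print((W[225:245:8,300:340:15]*1000).round(0))
E
```

```text
[[465.8 117.7 160. ]
 [473.6  73.8 160. ]
 [442.3  68.2 160. ]
 [434.6 112.2 160. ]
 [452.5  92.7 160. ]] [454.1  93.  160. ]
[[[458. 109. 161.]
  [460.  98. 160.]
  [462.  88. 160.]]

 [[453. 108. 161.]
  [454.  97. 160.]
  [455.  87. 159.]]

 [[447. 107. 161.]
  [448.  96. 160.]
  [450.  86. 160.]]]
```

```bash
python3 -m jog '[0,-0.007,-0.1,0,0,0,-1, 0,-0.007,-0.22,0,0,0,-1, 0,-0.007,-0.33,0,0,0,-1, 0,-0.007,-0.42,0,0,0,-1, 0,-0.007,-0.48,0,0,0,-1, 0,-0.007,-0.51,0,0,0,-1, 0,-0.007,-0.51,0,0,0,-1, 0,-0.007,-0.51,0,0,0,-1]'
python3 -m jog '[0,0,-0.02,0,0,0,-1, 0,0,-0.04,0,0,0,-1, 0,0,-0.06,0,0,0,-1, 0,0,-0.08,0,0,0,-1, 0,0,-0.1,0,0,0,-1, 0,0,-0.12,0,0,0,-1, 0,0,-0.14,0,0,0,-1, 0,0,-0.14,0,0,0,-1]'
```

```text
clock: 17.47
tcp_pos: [0.4515, 0.0945, 0.1672]
orientation: [0.0, 0.996, 0.087, -0.0]
wrist_force: [0.0, 0.0, -0.5]
finger_gap: 0.0003
grip_force: 0.0
clock: 18.13
tcp_pos: [0.4518, 0.0946, 0.1392]
orientation: [0.0, 0.996, 0.087, 0.001]
wrist_force: [3.4, 0.2, 5.6]
finger_gap: 0.0002
grip_force: 2.5
```

```bash
python3 -m jog '[0,0,-0.02,0,0,0,-1, 0,0,-0.04,0,0,0,-1, 0,0,-0.06,0,0,0,-1, 0,0,-0.08,0,0,0,-1, 0,0,-0.1,0,0,0,-1, 0,0,-0.115,0,0,0,-1, 0,0,-0.115,0,0,0,-1, 0,0,-0.115,0,0,0,-1]'
python3 -m jog '[0,0,-0.005,0,0,0,-1, 0,0,-0.01,0,0,0,-1, 0,0,-0.01,0,0,0,-1, 0,0,-0.01,0,0,0,-1]'
```

```text
clock: 18.8
tcp_pos: [0.4518, 0.0946, 0.117]
orientation: [0.0, 0.996, 0.088, 0.001]
wrist_force: [1.6, 0.0, 7.0]
finger_gap: 0.0
grip_force: 3.5
clock: 19.13
tcp_pos: [0.4518, 0.0946, 0.1151]
orientation: [0.0, 0.996, 0.087, 0.001]
wrist_force: [1.1, 0.0, 6.3]
finger_gap: 0.0001
grip_force: 3.6
```

```bash
python3 -m jog '[0,0,-0.005,0,0,0,-1, 0,0,-0.01,0,0,0,-1, 0,0,-0.01,0,0,0,-1, 0,0,-0.01,0,0,0,-1]'
```

```text
clock: 19.47
tcp_pos: [0.4518, 0.0946, 0.1148]
orientation: [0.0, 0.996, 0.088, 0.002]
wrist_force: [-2.4, -0.7, 21.0]
finger_gap: -0.0001
grip_force: 10.7
```

The lever is on its stop, since the force rose from 6 to 21 N with no further travel. I'll ease off slightly and check the picture.

```bash
python3 -m jog '[0,0,0.003,0,0,0,-1, 0,0,0.003,0,0,0,-1, 0,0,0.003,0,0,0,-1, 0,0,0.003,0,0,0,-1]'
python3 - <<'E'
from h import *
p,d=eyes.read_camera('scene'); cv2.imwrite('pics/s8.png',p[:,:,::-1]); print(env.get_state()['wrist_force'],env.get_state()['tcp_pos'])
E
```

```text
clock: 19.8
tcp_pos: [0.4518, 0.0946, 0.1149]
orientation: [0.0, 0.996, 0.088, 0.001]
wrist_force: [-1.4, -0.1, 16.1]
finger_gap: 0.0
grip_force: 8.4
[-2.39461571 -0.64137836 17.86379915] [0.45183338 0.09462224 0.1148961 ]
```

View pics/s8.png

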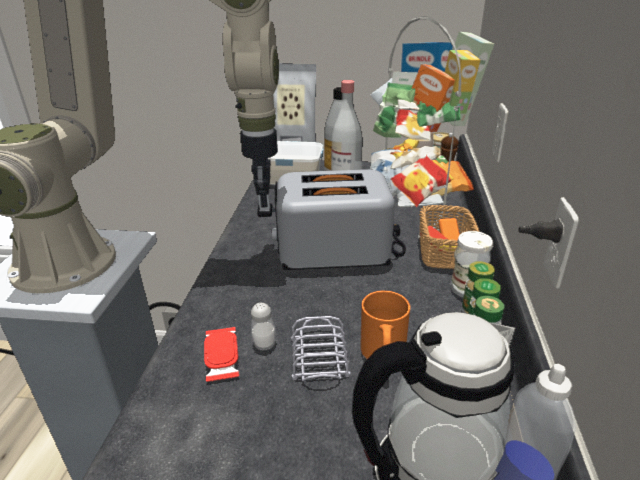

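Both slices are down in the slots (px (335,177) and (335,192)). The lever is held at its stop with about 16 N, and the mug, salt shaker and packet are where they were. Handing in.

```bash
python3 -c "
from workcell import env
print(env.hand_in())"
```

```text
the job is handed in; nothing more can be done
None
```

The job is handed in at about 20 s on the clock: one slice stands in each toaster slot, the arm is holding the lever down at its stop with about 16 N, and the salt shaker, mug and packet were not moved.

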